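Flip open the stock bin and confirm

ROBOT

A 6-joint arm with a two-finger parallel gripper is mounted at the origin on the work surface. World frame = base frame: x ahead of the robot, y to its left, z up, the work surface at z = 0. Lengths are in m, angles in degrees, forces in N, time in s.
With the tool pointing down it reaches from about 0.3 to 0.75 m from the base axis. Payload 8.5 kg.
Tool frame: the origin (TCP) lies at the very end of the fingers, on their centre line; the grasp point (between the pads) lies 19 mm behind it; x points along the fingers, y is the direction in which the jaws open and shut, and the axes are right-handed (so a half turn about x gives the same grasp; the last joint's range is limited). The gripper opens to 85 mm and grips with 20 to 120 N. Pads are 22 mm wide; open, the fingers measure 114 mm over their backs; the gripper's body (76 mm by 85 mm) begins 54 mm behind the grasp point. The pads swing forward as they close: fully open they stand 13 mm farther back than shut.
Start: joints at [54.586, 21.807, 74.336, -0, 83.858, -12.336], TCP at [0.216, 0.506, 0.231] pointing down, gripper open.
Joint ranges: [-178.18, 178.18], [-50.72, 133.34], [12.68, 142.11], [-81.47, 261.47], [9.98, 163.14], [-165.26, 165.26]. Speed limits (degrees/s): [136.94, 136.94, 180, 180, 180, 180].

INTERFACE

Orientations are given as a 3x3 rotation matrix whose columns are the frame's x, y, z axes.
In Python, from rig import env, eyes, close_job gives the robot as it stands.
- The arm moves only by the shell command python3 -m pendant 'ROWS' [OPENING] [FORCE]. ROWS is a JSON object of lists of equal length, an entry for each row: "travel": the shift along the world's x, y, z in mm, a list of three; "delta_rot": the turn, a rotation vector about the world's x, y, z in rad, a list of three. In form: {"travel": [[x, y, z], ...], "delta_rot": [[wx, wy, wz], ...]}. A call has 1 to 20 rows; each row shifts and turns the commanded pose from where the row before left it; what a row does not reach is not made up. A row lasts 1/12 s, in which the tool goes at most 41.7 mm and 7.16 degrees, less where a joint would pass 70% of its speed; a pose out of reach is approached as far as the arm can. A call with a gripper value outside its range is refused whole. OPENING is the finger opening in mm, from 0 to 85.4, set as the call begins (- or left out, the last holds). The fingers move at their own pace and stop on an object; FORCE is the grip in N (left out, the last holds). Time passes only in rows, so rows that do not move let the fingers close. It gives the time, the measured TCP pose, the force and the opening at its end, in the units of the state.
- env.observe(): the state, without advancing time (a new reading comes with each control period).
- eyes.get_image(name): name is "side" or "top"; returns the picture (480x640x3 uint8, red, green, blue); there is no depth.
- eyes.camera_model(name): a dict with "vfov" (degrees; the focal length in pixels is half the picture's height over the tangent of half this angle, whatever the lens; pixels are square), "cx", "cy" (the principal point, pixels), "k1" (the pictures are not rectified: a ray, as slopes to the right and down, at radius r is drawn at 1 + k1 r^2 times it, then the intrinsics apply), "pose" (4x4, takes a point from camera to world coordinates). Camera axes: x right, y up, looking along -z (the intrinsics and any distortion apply to the point x, -y, -z); pixel columns grow to the right and rows downward; lengths in m; the calibration is good to about 2 mm. A picture is of the moment at which its call begins. camera_model takes no time and is no camera call.
- close_job(): hands the job in, once; it reports no verdict.
The state is a dict: "time_s": time; "q": joint angles; "qvel": joint speeds; "joint_efforts": joint torques, N m; "position": TCP position; "tool_rot": TCP orientation; "ft_force": force on the tool from outside, world axes, zero at the start; "wrist_torque": the same for the moment, N m; "grip_width": finger opening in m.
Only numpy, scipy, OpenCV 4.12 (cv2) and the standard library are available. Lean on these libraries where they do the work, as an engineer would, in place of code of your own. Each camera call takes 0.05 s, during which the arm holds its last target. There are 200 camera calls.

TASK

Flip the orange lid of its stock bin up and over, past upright, so that it stays open by itself, and only then press the green confirm button fully down and let it come back up. Only push gently with the fingertips or the outside of the fingers: do not pinch, grip or lift anything. Leave the grey lid shut, do not shove the bins, and leave the black packs, the cup and the label roll where they stand.

Things in the scene. Friction and masses are not known exactly. Their poses are not given: they have to be found in the camera images.
- orange_bin: black stock bin, loose but heavy (about 2.4 kg, it slides if shoved), 110 (x) x 134 (y) x 90 mm high, with an orange flip lid. Origin: centre of its underside. Its +x axis points from its front (where the lid's tab is, on the robot's side) to its hinge side; z up
- orange_lid (a joint): angle of the orange lid: 0 shut, grows as it opens, 1.9 rad is its stop (leaning back past upright). The hinge runs along the bin's y axis at bin x = +55 mm, z = 90 mm. The lid is light (100 to 160 g) with a free hinge: it falls shut from below about 1.5 rad and falls open to the stop from beyond about 1.6 rad
- orange_lid_hinge (a point): middle of the orange lid's hinge line, fixed in the bin (same axes as the bin)
- orange_lid_tab (a point): outer end of the orange lid's tab, moving with the lid. The lid is a 138 mm wide, 5 mm thick plate; when shut its underside lies 1 mm above the bin's rim and it overhangs the front wall by about 4 mm. From the middle of its front edge a tab 70 mm wide and 5 mm thick sticks out 25 mm and slopes up by 20 degrees, so a finger fits beneath it in front of the bin. Shut, this point is 139 mm before the hinge (29 mm before the bin's front wall) and 101 mm above the table
- grey_bin: a bin like the other in every size and weight, with a grey flip lid that must stay shut. Origin: centre of its underside, +x from front to hinge side
- grey_lid (a joint): angle of the grey lid, 0 shut
- confirm (a joint): travel of the green confirm button: 0 up, 0.006 m fully down; springs back by itself; fully down takes about 4 N
- confirm_top (a point): centre of the top of the green round button (36 mm across, in a white housing fixed to the bench); press straight down
- packs: stack of three flat black boxed packs, loose, 106 x 135 x 72 mm high. Origin: centre of its underside
- cup: purple drinks cup with a white lid, loose, 80 mm across, 110 mm high. Origin: centre of its underside
- label_roll: white roll of labels standing on end, loose, 50 mm across, 50 mm high, light. Origin: centre of its underside
Not all that is in view belongs to the job. What is shaped like the orange_bin but purple or red is not meant. Several things have the shape of the label_roll; the one meant has the colours described above.

How it is judged (in metres and radians):
On the way, in this order (a step that is already met when the one before it is completed fails the run):
1. the orange lid lies open against its stop with no finger on it (value of joint orange_lid above 1.75 rad and contact force between the fingers and orange_lid below 0.1 N), for 0.3 s.
2. the confirm button is pressed down (at least 4.5 of 6 mm) (value of joint confirm above 0.0045 m), for 0.05 s.
At the end, for the whole second after the job is handed in: orange lid open beyond 1.75 rad and resting there, grey lid shut (below 0.1 rad), button up again (less than 2 mm down), both bins, packs, cup and label roll standing within 30 mm of where they began, upright and at rest (value of joint orange_lid above 1.75 rad and value of joint grey_lid below 0.1 rad and value of joint confirm below 0.002 m and distance of each of orange_bin, grey_bin, packs, cup, label_roll from where it was at the start of the episode below 0.03 m and angle between each of orange_bin, grey_bin, packs, cup, label_roll's own z axis and vertical below 0.15 rad and linear speed of each of orange_bin, grey_bin, packs, cup, label_roll below 0.02 m/s); the robot touches nothing.
It fails at once if the button is pressed before the orange lid is open (value of joint confirm above 0.003 m and value of joint orange_lid below 1.6 rad).
It fails at once if the grey lid is raised (value of joint grey_lid above 0.25 rad).
It fails at once if the orange lid is pinched or forced: more than 20 N from the fingers (contact force between the fingers and orange_lid above 20 N).
It fails at once if a bin is shoved more than 30 mm, lifted or tipped (distance of any of orange_bin, grey_bin from where it was at the start of the episode above 0.03 m or angle between any of orange_bin, grey_bin's own z axis and vertical above 0.25 rad or height (world z) of any of orange_bin, grey_bin above 0.015 m).
It fails at once if the packs, cup or label roll are moved more than 30 mm, lifted or tipped (distance of any of packs, cup, label_roll from where it was at the start of the episode above 0.03 m or angle between any of packs, cup, label_roll's own z axis and vertical above 0.3 rad or height (world z) of any of packs, cup, label_roll above 0.015 m).
It also fails if it takes over 64 s, if anything falls off the work surface, if the arm or the gripper's body presses on something with over 40 N, if the wrist force passes 120 N, or if a joint passes its speed limit or range.

## Working session

There is one attempt and no reset: what is moved stays moved. The work goes in short steps, Python scripts to look and compute and a shell command to move; the robot and the scene stay as the last step left them, time stands still between calls to the robot, and variables do not carry over. Pictures are saved under pics/ and viewed, about 8 in all and at most 12, crops included, and the job is handed in when it is done.

```bash
mkdir -p pics; ls; python3 - <<'E'
from rig import env,eyes
import cv2
for n in("side","top"):
    im=eyes.get_image(n); cv2.imwrite(f"pics/{n}0.png",im[:,:,::-1]); m=eyes.camera_model(n); print(n,m)
s=env.observe(); print(s)
E
```

```text
pics
side {'vfov': 51.99114324189655, 'cx': 317.98129029827186, 'cy': 237.9292777513227, 'k1': -0.09585254577415697, 'pose': array([[ 0.80778883,  0.4675176 , -0.35903273,  0.25396273],
       [-0.58933287,  0.62728514, -0.509117  , -0.50191764],
       [-0.01280526,  0.62284882,  0.78223742,  0.84355017],
       [ 0.        ,  0.        ,  0.        ,  1.        ]])}
top {'vfov': 44.087015170478836, 'cx': 305.2178942677854, 'cy': 246.0141960918164, 'k1': -0.19605633617747592, 'pose': array([[ 0.00716308,  0.99799427, -0.06289778,  0.53331021],
       [-0.99989357,  0.00794777,  0.01223427, -0.00665541],
       [ 0.01270963,  0.06280345,  0.99794498,  1.38095163],
       [ 0.        ,  0.        ,  0.        ,  1.        ]])}
{'time_s': 0.1, 'q': array([ 5.45854021e+01,  2.18366323e+01,  7.43796135e+01,  5.56375212e-04,
        8.38582122e+01, -1.23361884e+01]), 'qvel': array([-0.0319555 , -0.14689725, -0.17153381, -0.01822711, -0.06960189,
        0.0720482 ]), 'joint_efforts': array([ 3.90916641e-03, -4.49217510e+01, -2.31660104e+01, -1.49932562e-04,
        3.60910431e-03,  3.56184138e-06]), 'position': array([0.21544085, 0.5057604 , 0.23078288]), 'tool_rot': array([[-7.60936692e-04,  3.91990957e-01,  9.19968755e-01],
       [-1.05350344e-03,  9.19968197e-01, -3.91991590e-01],
       [-9.99999156e-01, -1.26747103e-03, -2.87073735e-04]]), 'ft_force': array([-0.41175849,  0.07066741,  0.79448648]), 'wrist_torque': array([ 0.023253  ,  0.0090843 , -0.00844301]), 'grip_width': 0.0852659639784923}
```

View pics/side0.png

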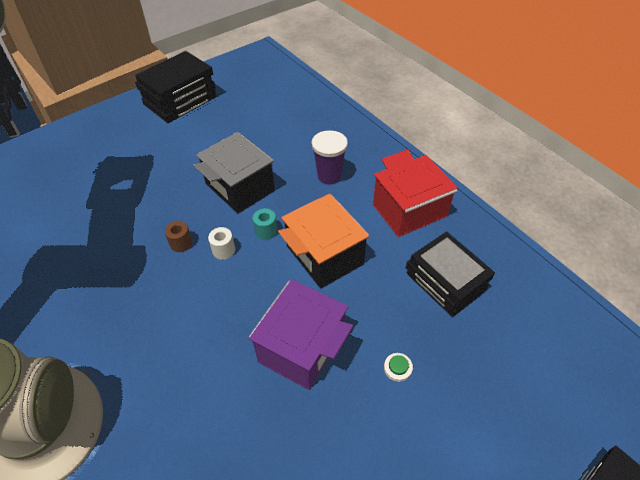

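View pics/top0.png

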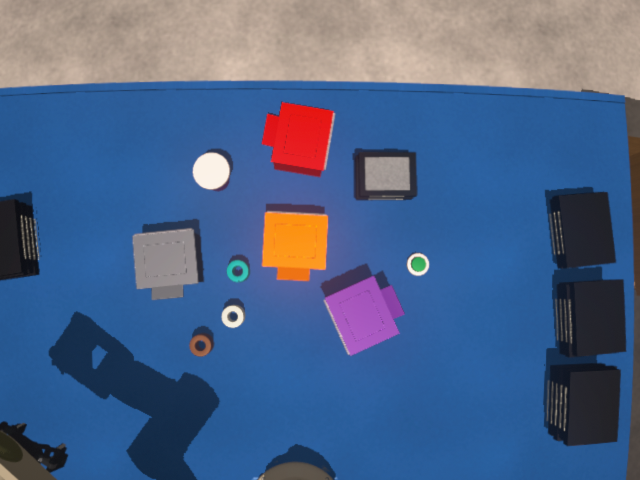

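Side view: orange lid at (325,228) with its tab at (297,245), green button at (398,365), grey lid at (237,158). Top view: orange lid at (295,240), tab at (294,274), button at (418,264), purple decoy bin at (362,315), white roll at (232,316).

```bash
cat > h.py <<'E'
import numpy as np, cv2
from rig import env,eyes
def ray(n,px):
    m=eyes.camera_model(n); f=240/np.tan(np.radians(m['vfov']/2))
    K=np.array([[f,0,m['cx']],[0,f,m['cy']],[0,0,1.]])
    u=cv2.undistortPoints(np.array([[px]],float),K,np.array([m['k1'],0,0,0,0]))[0,0]
    P=m['pose']; return P[:3,3],P[:3,:3]@np.array([u[0],-u[1],-1])
def plane(n,px,z):
    o,d=ray(n,px); return o+d*(z-o[2])/d[2]
def tri(p,q):
    o1,d1=ray('side',p);o2,d2=ray('top',q)
    t=np.linalg.lstsq(np.c_[d1,-d2],o2-o1,rcond=None)[0]
    a,b=o1+t[0]*d1,o2+t[1]*d2; return (a+b)/2,np.linalg.norm(a-b)
def blob(im,lo,hi):
    m=cv2.inRange(cv2.cvtColor(im,cv2.COLOR_RGB2HSV),lo,hi)
    c,_=cv2.findContours(m,cv2.RETR_EXTERNAL,cv2.CHAIN_APPROX_NONE); return c
E
python3 - <<'E'
from h import *
np.set_printoptions(precision=4,suppress=True)
I={n:cv2.cvtColor(cv2.imread(f'pics/{n}0.png'),cv2.COLOR_BGR2RGB) for n in('side','top')}
g={}
for n in I:
    if n=='side': I[n][:150,330:]=0
    c=max(blob(I[n],(50,120,50),(75,255,255)),key=cv2.contourArea); e=cv2.fitEllipse(c); g[n]=e[0]; print(n,'green',e)
    c=max(blob(I[n],(5,150,120),(20,255,255)),key=cv2.contourArea)
    ap=cv2.approxPolyDP(c,4,True)[:,0]
    for p in ap: print(n,p,plane(n,p.astype(float),.096)[:2])
print('button',tri(g['side'],g['top']))
for nm,p,z in(('purp',(325,300),.096),('purp',(372,278),.096),('purp',(352,354),.096),('white',(232,316),.05),('teal',(237,270),.05),('packtop',(387,175),.072)): print(nm,plane('top',p,z)[:2])
E
```

```text
side green ((398.22772216796875, 364.7586364746094), (17.674034118652344, 18.38656234741211), 126.66959381103516)
side [329 194] [0.6848 0.0657]
side [282 217] [0.5707 0.0714]
side [289 227] [0.5674 0.0412]
side [278 231] [0.5443 0.0457]
side [297 255] [ 0.5409 -0.025 ]
side [308 251] [ 0.5631 -0.0297]
side [318 263] [ 0.5618 -0.0637]
side [368 236] [ 0.678  -0.0697]
top green ((418.0723876953125, 263.86077880859375), (12.561126708984375, 12.677391052246094), 87.02658081054688)
top [265 213] [0.6858 0.0658]
top [262 265] [0.5723 0.071 ]
top [276 266] [0.5704 0.0406]
top [277 278] [0.5444 0.0382]
top [303 280] [ 0.5405 -0.0181]
top [310 268] [ 0.5666 -0.0331]
top [324 268] [ 0.5668 -0.0635]
top [327 216] [ 0.6803 -0.0695]
button (array([ 0.5787, -0.2852,  0.0168]), np.float64(0.0027954172453922813))
purp [ 0.4975 -0.0661]
purp [ 0.5458 -0.1682]
purp [ 0.3807 -0.1255]
white [0.4586 0.1401]
teal [0.562 0.13 ]
packtop [ 0.7773 -0.2055]
```

```bash
python3 -m pendant '{"travel":[[13,-35,5],[13,-35,5],[13,-35,5],[13,-35,5],[13,-35,5],[13,-35,5],[13,-35,5],[13,-35,5],[13,-35,5],[13,-35,5],[13,-35,5],[13,-35,5],[13,-35,5],[13,-35,5]],"delta_rot":[[0,0,0.0287],[0,0,0.0287],[0,0,0.0287],[0,0,0.0287],[0,0,0.0287],[0,0,0.0287],[0,0,0.0287],[0,0,0.0287],[0,0,0.0287],[0,0,0.0287],[0,0,0.0287],[0,0,0.0287],[0,0,0.0287],[0,0,0.0287]]}' 0 20
python3 -m pendant '{"travel":[[5,0,0],[5,0,0],[5,0,0],[5,0,0],[5,0,0],[5,0,0],[5,0,0],[5,0,0],[0,0,0],[0,0,0]],"delta_rot":[[0,-0.12,0],[0,-0.12,0],[0,-0.12,0],[0,-0.12,0],[0,-0.12,0],[0,-0.12,0],[0,-0.12,0],[0,-0.12,0],[0,0,0],[0,0,0]]}'
```

```text
time_s: 1.27
position: [0.3976, 0.0141, 0.3015]
tool_rot: [[-0.0, -0.0, 1.0], [0.0, 1.0, 0.0], [-1.0, 0.0, -0.0]]
ft_force: [0.7, -0.1, 0.4]
grip_width: -0.0001
time_s: 2.1
position: [0.4362, 0.0179, 0.3009]
tool_rot: [[0.792, -0.007, 0.61], [0.009, 1.0, -0.0], [-0.61, 0.005, 0.792]]
ft_force: [-0.2, -0.4, 0.4]
grip_width: 0.0001
```

```bash
python3 -m pendant '{"travel":[[4,0,-24],[4,0,-24],[4,0,-24],[4,0,-24],[4,0,-24],[4,0,-24],[4,0,-24],[4,0,-24],[0,0,-24],[0,0,-24],[0,0,0],[0,0,0]],"delta_rot":[[0,0,0],[0,0,0],[0,0,0],[0,0,0],[0,0,0],[0,0,0],[0,0,0],[0,0,0],[0,0,0],[0,0,0],[0,0,0],[0,0,0]]}'
python3 - <<'E'
from h import *
im=eyes.get_image('side'); cv2.imwrite('pics/s1.png',cv2.resize(im[120:360,160:480,::-1],None,fx=2,fy=2))
E
```

```text
time_s: 3.1
position: [0.4837, 0.0421, 0.1674]
tool_rot: [[0.707, 0.021, 0.707], [-0.012, 1.0, -0.017], [-0.708, 0.004, 0.707]]
ft_force: [-0.4, -0.1, 0.1]
grip_width: -0.0001
```

View pics/s1.png

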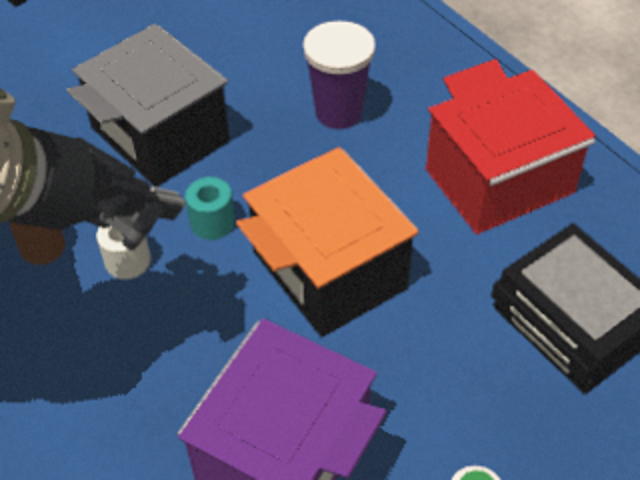

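The crop shows the closed fingers at (170,205), well above the table. The tab is at (268,243) and untouched. The pose fell short of the command, so a joint limit is likely.

```bash
python3 - <<'E'
from h import *
s=env.observe(); print(s['q'].round(1),s['position'].round(4),s['qvel'].round(2))
E
```

```text
[ -14.1    9.4  122.3   66.4   10.1 -165.1] [0.4835 0.042  0.1677] [ 0.01 -0.73  0.32  0.52 -0.25 -0.42]
```

```bash
python3 -m pendant '{"travel":[[-8,0,20],[-8,0,20],[-8,0,20],[-8,0,20],[-8,0,20],[-8,0,20],[-8,-4,20],[-8,-4,0],[0,-4,0]],"delta_rot":[[0,0.087,0],[0,0.087,0],[0,0.087,0],[0,0.087,0],[0,0.087,0],[0,0.087,0],[0,0.087,0],[0,0.087,0],[0,0.087,0]]}'
python3 -m pendant '{"travel":[[0,0,0],[0,0,0],[0,0,0],[0,0,0],[0,0,0],[0,0,0],[0,0,0],[0,0,0],[0,0,0],[0,0,0],[0,0,0],[0,0,0],[0,0,0]],"delta_rot":[[0,0,-0.1208],[0,0,-0.1208],[0,0,-0.1208],[0,0,-0.1208],[0,0,-0.1208],[0,0,-0.1208],[0,0,-0.1208],[0,0,-0.1208],[0,0,-0.1208],[0,0,-0.1208],[0,0,-0.1208],[0,0,-0.1208],[0,0,-0.1208]]}' | head -3
python3 -m pendant '{"travel":[[0,0,0],[0,0,0],[0,0,0],[0,0,0],[0,0,0],[0,0,0],[0,0,0],[0,0,0],[0,0,0],[0,0,0],[0,0,0],[0,0,0],[0,0,0]],"delta_rot":[[0,0,-0.1208],[0,0,-0.1208],[0,0,-0.1208],[0,0,-0.1208],[0,0,-0.1208],[0,0,-0.1208],[0,0,-0.1208],[0,0,-0.1208],[0,0,-0.1208],[0,0,-0.1208],[0,0,-0.1208],[0,0,-0.1208],[0,0,-0.1208]]}' | head -3
python3 -c "
from rig import env
print(env.observe()['q'].round(1))"
```

```text
time_s: 3.9
position: [0.4442, 0.0463, 0.2677]
tool_rot: [[0.227, -0.004, 0.974], [0.051, 0.999, -0.008], [-0.973, 0.052, 0.227]]
ft_force: [0.5, -0.1, -0.1]
grip_width: 0.0004
time_s: 4.98
position: [0.445, 0.0464, 0.2659]
tool_rot: [[0.053, 0.998, -0.014], [-0.229, -0.001, -0.973], [-0.972, 0.055, 0.228]]
time_s: 6.07
position: [0.4451, 0.0464, 0.2658]
tool_rot: [[-0.227, -0.001, -0.974], [-0.054, -0.998, 0.014], [-0.972, 0.055, 0.227]]
[-6.6 16.4 78.  -4.6 98.4 83.7]
```

```bash
python3 -m pendant '{"travel":[[0,0,3],[0,0,3],[8,8,3],[8,8,3],[8,8,3],[8,8,3],[8,8,3],[8,8,3],[8,8,3],[8,8,3],[8,8,3],[0,0,0]],"delta_rot":[[0,-0.115,0],[0,-0.115,0],[0.092,-0.077,0],[0.092,-0.077,0],[0.092,-0.077,0],[0.092,-0.077,0],[0.092,-0.077,0],[0.092,-0.077,0],[0.092,-0.077,0],[0.092,-0.077,0],[0.092,-0.077,0],[0,0,0]]}' 
python3 -c "
from rig import env
print(env.observe()['q'].round(1))"
```

```text
time_s: 7.07
position: [0.5168, 0.1186, 0.297]
tool_rot: [[0.58, 0.222, -0.784], [0.639, -0.72, 0.27], [-0.505, -0.657, -0.56]]
ft_force: [-0.2, -0.6, -0.6]
grip_width: -0.0001
[-25.6   7.6 106.1  66.3  64.6  35.8]
```

```bash
python3 -m pendant '{"travel":[[0,0,0],[0,0,0],[0,0,0],[0,0,0],[0,0,0],[0,-10,0],[0,-10,0],[0,-10,0],[0,-10,0],[0,-10,0],[0,-10,0],[0,-10,0],[0,-10,0],[0,0,0]],"delta_rot":[[0.078,-0.07,0],[0.078,-0.07,0],[0.078,-0.07,0],[0.078,-0.07,0],[0.078,-0.07,0],[0,0,-0.11],[0,0,-0.11],[0,0,-0.11],[0,0,-0.11],[0,0,-0.11],[0,0,-0.11],[0,0,-0.11],[0,0,-0.11],[0,0,0]]}' 
python3 -c "
from rig import env
print(env.observe()['q'].round(1))"
```

```text
time_s: 8.23
position: [0.5177, 0.0426, 0.3004]
tool_rot: [[1.0, -0.018, 0.016], [-0.024, -0.649, 0.761], [-0.003, -0.761, -0.649]]
ft_force: [-0.5, 0.8, -0.3]
grip_width: 0.0001
[-15.7  14.1 132.6 163.   57.8 -31.2]
```

```bash
python3 -m pendant '{"travel":[[0,-3,0],[0,-3,0],[0,-3,0],[0,-3,0],[0,-3,0],[0,-3,0],[0,-3,0],[0,-3,0],[-11,0,0],[-11,0,0],[-11,0,0],[-11,0,0],[-11,0,0],[0,0,0]],"delta_rot":[[-0.108,0,0],[-0.108,0,0],[-0.108,0,0],[-0.108,0,0],[-0.108,0,0],[-0.108,0,0],[-0.108,0,0],[-0.108,0,0],[0,0.104,0],[0,0.104,0],[0,0.104,0],[0,0.104,0],[0,0.104,0],[0,0,0]]}' 
python3 -c "
from rig import env
print(env.observe()['q'].round(1))"
python3 -m pendant '{"travel":[[0,0,-24],[0,0,-24],[0,0,-24],[0,0,-24],[0,0,-24],[0,0,0]],"delta_rot":[[0,0,0],[0,0,0],[0,0,0],[0,0,0],[0,0,0],[0,0,0]]}' 
python3 -c "
from rig import env
print(env.observe()['q'].round(1))"
```

```text
time_s: 9.4
position: [0.4805, 0.026, 0.2984]
tool_rot: [[0.936, 0.017, -0.35], [0.018, -1.0, 0.001], [-0.35, -0.007, -0.937]]
ft_force: [-0.1, 0.9, -0.1]
grip_width: 0.0006
[-24.2  -3.  126.1 112.9  25.7 -34.1]
time_s: 9.9
position: [0.4811, 0.0254, 0.1744]
tool_rot: [[0.933, 0.014, -0.36], [0.018, -1.0, 0.009], [-0.36, -0.015, -0.933]]
ft_force: [-0.4, 0.1, -0.1]
grip_width: 0.0001
[-24.2  20.8 139.6 149.4  51.6 -78.6]
```

```bash
python3 -m pendant '{"travel":[[8,-4,-12],[8,-4,-12],[8,-3,-12],[0,0,-20],[0,0,-20],[0,0,-18],[0,0,-18],[0,0,0]],"delta_rot":[[0,0.05,0],[0,0.05,0],[0,0.05,0],[0,0,0],[0,0,0],[0,0,0],[0,0,0],[0,0,0]]}' 
python3 - <<'E'
from h import *
print(env.observe()['q'].round(1))
im=eyes.get_image('side'); cv2.imwrite('pics/s2.png',cv2.resize(im[120:420,80:480,::-1],None,fx=2,fy=2))
E
```

```text
time_s: 10.57
position: [0.5055, 0.0148, 0.0661]
tool_rot: [[0.872, 0.013, -0.489], [0.019, -1.0, 0.007], [-0.488, -0.016, -0.872]]
ft_force: [0.3, -0.0, 0.5]
grip_width: 0.0001
[-22.7  38.9 137.7 155.2  57.6 -87.3]
```

View pics/s2.png

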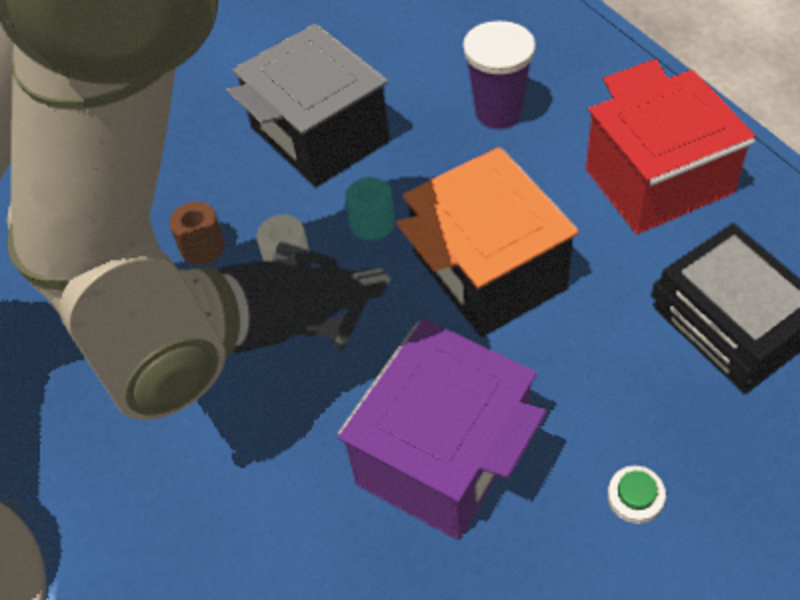

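Fingers at (370,285) are closed, level with and just in front of the orange tab at (415,230), and nothing has been touched. Next I slide under the tab and start the lift.

```bash
python3 -m pendant '{"travel":[[11,1,0],[11,2,0],[11,2,0],[10,0,0],[0,0,0],[0,0,7],[0,0,7],[0,0,11],[2,0,11],[2,0,11],[3,0,11],[4,0,10],[5,0,10],[0,0,0]],"delta_rot":[[0,0,0],[0,0,0],[0,0,0],[0,0,0],[0,0,0],[0,0,0],[0,0,0],[0,0,0],[0,0,0],[0,0,0],[0,0,0],[0,0,0],[0,0,0],[0,0,0]]}' 
python3 - <<'E'
from h import *
print(env.observe()['q'].round(1))
im=eyes.get_image('side'); cv2.imwrite('pics/s3.png',cv2.resize(im[120:420,80:480,::-1],None,fx=2,fy=2))
E
```

```text
time_s: 11.78
position: [0.5641, 0.02, 0.1493]
tool_rot: [[0.876, 0.013, -0.483], [0.017, -1.0, 0.005], [-0.482, -0.013, -0.876]]
ft_force: [-0.5, -0.0, 0.5]
grip_width: -0.0
[-17.6  23.3 123.6 146.8  30.9 -69.2]
```

View pics/s3.png

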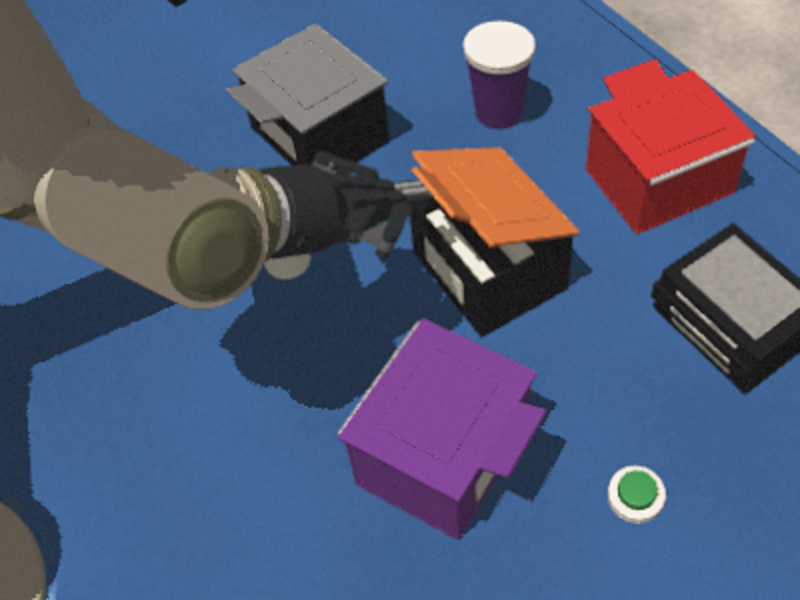

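The orange lid is lifted about 30°, with the fingertip under its edge at (425,185). Next I follow the arc while levelling the tool.

```bash
python3 -m pendant '{"travel":[[6,0,7],[7,0,7],[8,0,8],[9,0,7],[9,0,6],[10,0,5],[10,0,4],[10,0,4],[11,0,3],[0,0,0]],"delta_rot":[[0,-0.05,0],[0,-0.05,0],[0,-0.05,0],[0,-0.05,0],[0,-0.05,0],[0,-0.05,0],[0,-0.05,0],[0,-0.05,0],[0,-0.05,0],[0,0,0]]}' 
python3 - <<'E'
from h import *
print(env.observe()['q'].round(1))
im=eyes.get_image('side'); cv2.imwrite('pics/s4.png',cv2.resize(im[90:390,120:520,::-1],None,fx=2,fy=2))
E
```

```text
time_s: 12.67
position: [0.6443, 0.0199, 0.1959]
tool_rot: [[0.998, 0.017, -0.058], [0.018, -1.0, 0.007], [-0.058, -0.008, -0.998]]
ft_force: [-0.4, 0.1, -0.2]
grip_width: 0.0
[-15.4  34.8 118.9 161.3  61.6 -81.4]
```

View pics/s4.png

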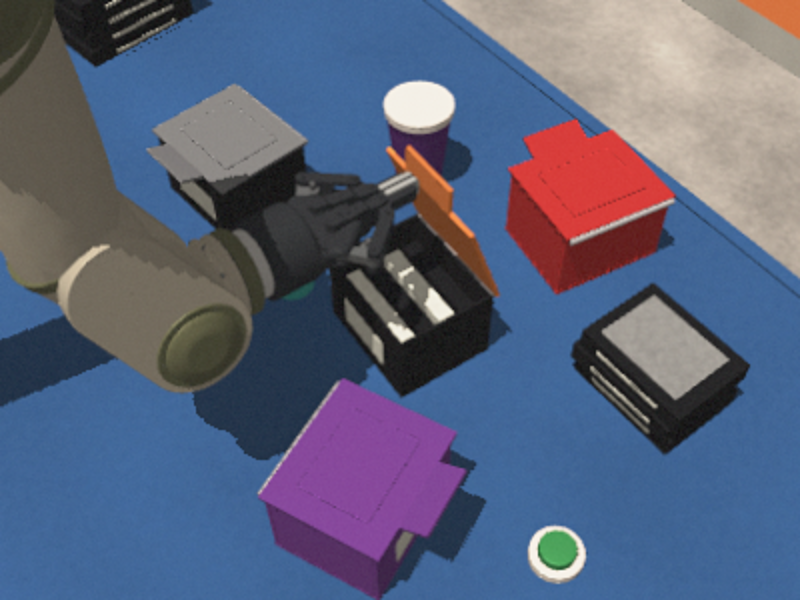

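The lid is near upright (plate from (395,160) to (490,290)) and the tip is on its inner face. I continue past upright, then back off.

```bash
python3 -m pendant '{"travel":[[9,0,0],[9,0,0],[9,0,0],[9,0,0],[9,0,0],[9,0,0],[9,0,0],[9,0,0],[0,0,0],[-15,0,0],[-20,0,3],[-25,0,5],[-30,0,8],[-30,0,8],[-30,0,8],[0,0,0],[0,0,0],[0,0,0],[0,0,0]],"delta_rot":[[0,0,0],[0,0,0],[0,0,0],[0,0,0],[0,0,0],[0,0,0],[0,0,0],[0,0,0],[0,0,0],[0,0,0],[0,0,0],[0,0,0],[0,0,0],[0,0,0],[0,0,0],[0,0,0],[0,0,0],[0,0,0],[0,0,0]]}' 
python3 - <<'E'
from h import *
print(env.observe()['q'].round(1))
im=eyes.get_image('side'); cv2.imwrite('pics/s5.png',cv2.resize(im[90:390,120:520,::-1],None,fx=2,fy=2))
E
```

```text
time_s: 14.3
position: [0.5663, 0.0201, 0.2288]
tool_rot: [[0.998, 0.018, -0.059], [0.018, -1.0, 0.006], [-0.058, -0.007, -0.998]]
ft_force: [1.2, -0.0, 0.4]
grip_width: 0.0001
[-19.4  27.3 130.  157.4  65.6 -81.1]
```

View pics/s5.png

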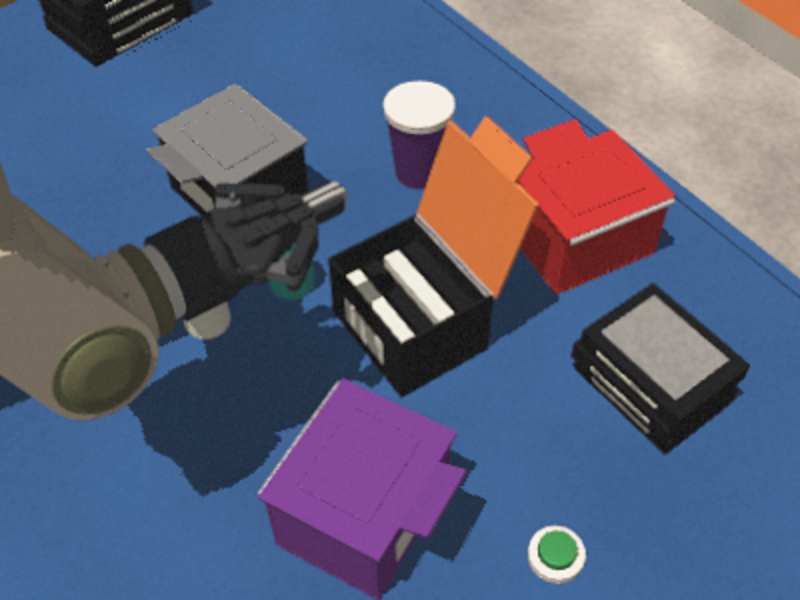

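The orange lid stands open and leans back, clear of the fingers. The grey lid is shut, and the bins and other things are in place. Next I go back up and turn the tool down, reversing the wrist loop.

```bash
python3 -m pendant '{"travel":[[-5,0,20],[-5,0,20],[-5,0,20],[-5,0,20],[0,5,0],[0,5,0],[0,5,0],[0,5,0],[0,5,0],[0,5,0],[0,5,0],[0,5,0],[0,0,0]],"delta_rot":[[0,0,0],[0,0,0],[0,0,0],[0,0,0],[0,0,0.11],[0,0,0.11],[0,0,0.11],[0,0,0.11],[0,0,0.11],[0,0,0.11],[0,0,0.11],[0,0,0.11],[0,0,0]]}' 
python3 -c "
from rig import env
print(env.observe()['q'].round(1))"
python3 -m pendant '{"travel":[[-3,-8,0],[-3,-8,0],[-3,-8,0],[-3,-8,0],[-3,-8,0],[-3,-8,0],[-3,-8,0],[-3,-8,0],[-3,-8,0],[-3,-8,0],[-3,-8,0],[-3,-8,0],[-3,-8,0],[0,0,0]],"delta_rot":[[-0.092,0.07,0],[-0.092,0.07,0],[-0.092,0.07,0],[-0.092,0.07,0],[-0.092,0.07,0],[-0.092,0.07,0],[-0.092,0.07,0],[-0.092,0.07,0],[-0.092,0.07,0],[-0.092,0.07,0],[-0.092,0.07,0],[-0.092,0.07,0],[-0.092,0.07,0],[0,0,0]]}' 
python3 -c "
from rig import env
print(env.observe()['q'].round(1))"
```

```text
time_s: 15.43
position: [0.5482, 0.0573, 0.309]
tool_rot: [[0.641, 0.767, -0.04], [0.765, -0.642, -0.04], [-0.057, -0.005, -0.998]]
ft_force: [1.1, 0.2, -0.3]
grip_width: -0.0001
[-36.8  21.1 109.9  89.6  85.5 -40.6]
time_s: 16.6
position: [0.508, -0.0433, 0.3089]
tool_rot: [[0.046, 0.791, -0.61], [-0.022, -0.609, -0.793], [-0.999, 0.049, -0.01]]
ft_force: [-0.7, 1.0, -0.9]
grip_width: 0.0
[-18.   13.8  73.4  -0.4  89.9  19.6]
```

```bash
python3 -m pendant '{"travel":[[9,-30,-15],[9,-30,-15],[9,-30,-15],[9,-30,-15],[9,-30,-15],[9,-30,-15],[9,-31,-15],[8,-31,-15],[0,0,-30],[0,0,-30],[0,0,-30],[0,0,-30],[0,0,-20],[0,0,0]],"delta_rot":[[0,0.005,0],[0,0.005,0],[0,0.005,0],[0,0.005,0],[0,0.005,0],[0,0.005,0],[0,0.005,0],[0,0.005,0],[0,0,0],[0,0,0],[0,0,0],[0,0,0],[0,0,0],[0,0,0]]}'
python3 - <<'E'
from h import *
a=eyes.get_image('side')[260:440,300:500,::-1];b=eyes.get_image('top')[190:340,320:520,::-1]
cv2.imwrite('pics/s6.png',np.hstack([cv2.resize(a,(400,360)),cv2.resize(b,(400,360))]))
E
```

```text
time_s: 17.77
position: [0.5762, -0.285, 0.0445]
tool_rot: [[0.003, 0.789, -0.614], [-0.012, -0.614, -0.789], [-1.0, 0.01, 0.008]]
ft_force: [0.0, -0.6, -0.3]
grip_width: -0.0001
```

View pics/s6.png

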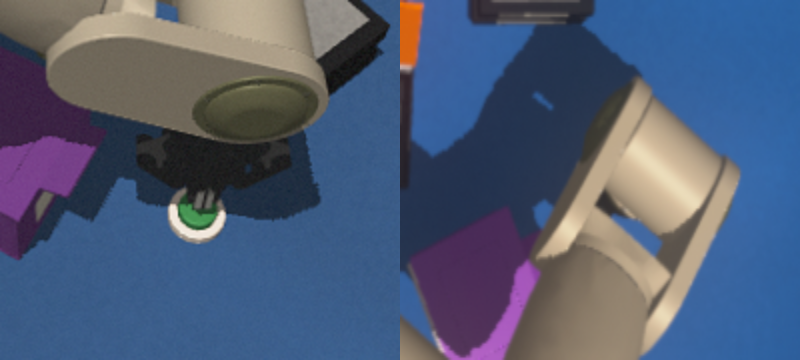

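The fingertips at (203,198) hover over the green button at (197,215) in the side crop. Next I lower slowly.

```bash
python3 -m pendant '{"travel":[[1,0,-8],[1,0,-8],[0,0,-4],[0,0,0],[0,0,0]],"delta_rot":[[0,0,0],[0,0,0],[0,0,0],[0,0,0],[0,0,0]]}'|grep -E "pos|force"
python3 -m pendant '{"travel":[[0,0,-2],[0,0,-2],[0,0,0],[0,0,0]],"delta_rot":[[0,0,0],[0,0,0],[0,0,0],[0,0,0]]}'|grep -E "pos|force"
python3 -m pendant '{"travel":[[0,0,-1],[0,0,-1],[0,0,0],[0,0,0]],"delta_rot":[[0,0,0],[0,0,0],[0,0,0],[0,0,0]]}'|grep -E "pos|force"
```

```text
position: [0.5804, -0.287, 0.0294]
ft_force: [-0.1, 0.7, 0.6]
position: [0.5803, -0.287, 0.0253]
ft_force: [-0.4, 0.8, 0.9]
position: [0.5803, -0.287, 0.0233]
ft_force: [0.7, -1.0, -0.4]
```

```bash
for i in 1 2 3 4; do python3 -m pendant '{"travel":[[0,0,-1],[0,0,-1],[0,0,0],[0,0,0]],"delta_rot":[[0,0,0],[0,0,0],[0,0,0],[0,0,0]]}'|grep -E "pos|force"; done
```

```text
position: [0.5804, -0.2871, 0.0215]
ft_force: [0.6, 0.2, 1.1]
position: [0.5804, -0.2871, 0.0194]
ft_force: [0.1, -0.4, 2.1]
position: [0.5804, -0.2871, 0.0174]
ft_force: [0.3, 0.8, 3.8]
position: [0.5805, -0.2872, 0.0161]
ft_force: [-0.7, 0.8, 8.9]
```

It has bottomed out: 8.9 N with travel stopped at z = 16 mm, having first touched at about 22 mm. I lift off and check.

```bash
python3 -m pendant '{"travel":[[0,0,0],[0,0,5],[0,0,10],[0,0,30],[0,0,35],[0,0,35],[0,0,35],[-25,0,30],[-30,0,20],[-30,0,0],[-30,0,0],[-30,0,0],[0,0,0],[0,0,0],[0,0,0]],"delta_rot":[[0,0,0],[0,0,0],[0,0,0],[0,0,0],[0,0,0],[0,0,0],[0,0,0],[0,0,0],[0,0,0],[0,0,0],[0,0,0],[0,0,0],[0,0,0],[0,0,0],[0,0,0]]}'
python3 - <<'E'
from h import *
a=eyes.get_image('side')[:,:,::-1];b=eyes.get_image('top')[:,:,::-1]
cv2.imwrite('pics/f.png',np.hstack([cv2.resize(a[90:450,120:520],(400,360)),cv2.resize(b[60:420,110:510],(400,360))]))
E
```

```text
time_s: 21.53
position: [0.4357, -0.2872, 0.2157]
tool_rot: [[0.007, 0.79, -0.613], [-0.021, -0.613, -0.79], [-1.0, 0.018, 0.012]]
ft_force: [0.5, -0.5, 0.3]
grip_width: -0.0004
```

View pics/f.png

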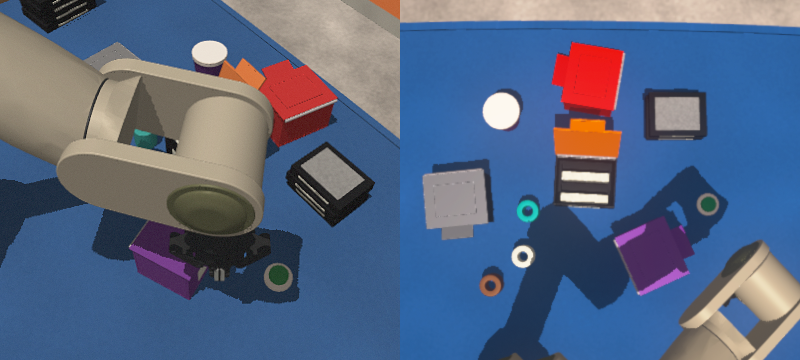

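The lid is open at (587,138), the grey lid is shut, and the rolls, cup, packs and bins are where they began. The button is clear of the fingers. I hand in.

```bash
python3 -c "
from rig import close_job
print(close_job())"
```

```text
the job is handed in; nothing more can be done
None
```

The orange lid is flipped open and the green confirm button was pressed afterwards; the job was handed in at about 21.6 s, with no verdict reported.

- **Lid:** I pushed it up from under the tab with the closed fingertips, took it past upright and backed off. It then stood open with nothing touching it. I judged the final lid angle from the pictures and did not measure it.
- **Button:** I pressed from first touch at about z = 22 mm until it stopped at 16 mm, with 8.9 N on the wrist, which matches the full 6 mm of travel. I then withdrew. In the last picture nothing is on the button, but I did not measure that it came fully back up.
- **Rest of the scene:** the last side and top pictures showed the lid open, the grey lid shut, and the bins, packs, cup and label roll where they began. This was checked by eye only.
- **What went wrong:** the first approach ran into a wrist joint limit and stopped short without touching anything. I turned the wrist the other way round, and the second approach worked.

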